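Seat a terminal block and lock the two-stage clamp lever

ROBOT

A 6-joint arm with a two-finger parallel gripper is mounted at the origin on a cart in front of the work surface, level with it; the furniture and walls round the work are solid. World frame = base frame: x ahead of the robot, y to its left, z up, the work surface at z = 0. Lengths are in m, angles in rad, forces in N, time in s.
With the tool pointing down it reaches from about 0.35 to 0.8 m from the base axis. Payload 7.3 kg.
Tool frame: the origin (TCP) lies between the finger pads; the fingertips stand 25 mm ahead of it and the grasp point (between the pads) lies 6 mm ahead of it (r.tip_extent is the distance from the TCP to the fingertips, in m); z points along the fingers, y is the line along which they close (so a half turn about z gives the same grasp; the last joint's range is limited). The gripper opens to 85 mm and grips with 20 to 120 N. Pads are 22 mm wide; open, the fingers measure 114 mm over their backs; the gripper's body (76 mm by 85 mm) begins 54 mm behind the grasp point. The pads swing forward as they close: fully open they stand 13 mm farther back than shut.
Start: joints at [1.091, 0.342, 1.524, -0, 1.275, -0.146], TCP at [0.172, 0.496, 0.256] pointing down, gripper open.
Joint ranges: [-2.53, 2.53], [-0.77, 2.02], [0.04, 2.7], [-1, 4.14], [0.28, 2.66], [-3.11, 3.11]. Speed limits (rad/s): [2.57, 2.57, 3.14, 3.14, 3.14, 3.14].

INTERFACE

Orientations are given as a unit quaternion [x, y, z, w].
In Python, from workcell import r, command_gripper, optics gives the robot as it stands. The module is installed in compiled form; this text tells all that it offers. Calls block until the motion is done:
- r.reach(position, orientation): joint-space move of the TCP to a pose.
- r.move_straight(position, orientation=None, speed=0.15, max_force=None): straight line of the TCP; orientation=None keeps the orientation; speed is the mean speed in m/s. With max_force (N) it stops when the force on the tool has changed by that much, and returns True; else False.
- r.movej(angles): joint-space move.
- command_gripper(opening, force=None): finger opening in m; force is the grip in N (None keeps the last); returns when the fingers have stopped.
- r.hold(seconds).
- r.solve_ik(position, orientation): joint angles nearest the present ones, or None.
- r.read_state(): the state.
- optics.get_image(name): name is "side" or "top" or "wrist"; returns (picture, depth): 400x640x3 uint8, red, green, blue; 400x640 float32, m along the optical axis (not along the pixel's ray), 0 where there is no reading.
- optics.camera_model(name): a dict with "K" (3x3 intrinsics, pixels), "R" (3x3) and "t" (3): a world point X has camera coordinates R X + t; the wrist camera has in their place "tool_from_camera" (4x4, takes a point from camera to tool coordinates, whose origin is the TCP and whose axes are the flange's). Camera axes: x right, y down, z forward; pixel columns grow to the right and rows downward; lengths in m; the calibration is good to about 2 mm. The wrist camera is an equidistant fisheye: a pixel r from the principal point sees the ray r / f radians off the axis. A picture is of the moment at which its call begins: read the wrist's pose just before it. camera_model takes no time and is no camera call.
A pose or a line that the arm cannot do raises r.PlanningError and nothing moves.
- r.finish_job(): hands the job in; it is judged then, once.
The state is a dict: "time_s": time; "joint_positions": joint angles; "dq": joint speeds; "tau": joint torques, N m; "eef_pos": TCP position; "eef_rot": TCP orientation; "contact_force": force on the tool from outside, world axes, zero at the start; "torque": the same for the moment, N m; "grip_width": finger opening in m; "grip_force": force on a finger pad.
Only numpy, scipy, OpenCV 4.12 (cv2) and the standard library are available. Lean on these libraries where they do the work, as an engineer would, in place of code of your own. Each camera call takes 0.05 s, during which the arm holds its last target. There are 200 camera calls.

TASK

Get the grey terminal block clamped in the fixture, by pushing with the fingertips: slide the block along its nest until it is fully home against the end stop, then push the hand lever round, past its first notch, right to the second stop, so that the jaw locks the block there. Do not lift or tip the block, and leave the things lying round the fixture where they are.

Things in the scene. Friction and masses are not known exactly. Their poses are not given: they have to be found in the camera images.
- fixture: Clamping fixture bolted to the bench: aluminium plate 150 (x) x 158 (y -110 to +48) x 10 mm. Origin: underside, on the nest's line; x = way the block is pushed in, z up. Nest floor z 10 mm. Guide lips 8 mm high, faces at y +18 and -22 mm, from x -66 mm. From x -12 mm on: fence on the left (face y +18, top z 36 mm, screws 40), jaw on the right. Detent bracket: x -58 to -16, y -84 to -61, top z 36 mm
- block: Grey cast terminal block to clamp, 0.2-0.45 kg: foot 36 x 58 x 28 mm, upper part 32 x 36 mm up to 48 mm. Origin: centre of underside. Its y axis (58 mm length) lies along fixture x. Starts flat on the nest floor, 25-40 mm short of the end stop; home: origin at fixture x +15, y about 0, z 10 mm. Near end face, 29 mm from the origin and 28 mm high, is free to push
- end_stop (a point): Middle of the end stop's face, at fixture x +44 mm, y 0, z 24 mm (stop block top z 36 mm); the block's far end face comes to rest on it
- jaw: Sprung steel clamping jaw, 46 mm long (fixture x -8 to +38 mm), top z 42 mm, on the right of the nest; the lever's eccentric moves it toward the fence: 7.3 mm in all, with about 1 mm of play left at the first notch. With the lever at its second stop it presses on the block with about 14 N. The origin lies about 30 mm behind its face
- lever (a joint): Hand lever angle, rad, counter-clockwise from above: 0 = open stop, 0.58 = first notch (block not yet held), 1.16 = second stop (locked). A spring plunger in notches holds it at each: the grip needs a push of about 6 N to leave a notch; the humps are at about 0.28 and 0.89, past a hump it runs on to the next notch by itself. Stays where put
- lever_grip (a point): Centre of the lever's grip: an upright black plastic handle, 20 mm diameter, 36 mm high (z 40 to 76 mm above the bench, this point at z 58 mm), on a flat 16 mm wide arm whose top is at z 37 mm. It moves on a 105 mm arc round lever_pivot. At 0 it lies at fixture x -44, y -159 mm; at the second stop at x +71, y -161 mm; so it is pushed mainly along the fixture's +x
- lever_pivot (a point): Point on the lever's upright pivot axis at the grip's height (z 58 mm), fixture x +15, y -72 mm. Nothing but the grip stands above z 44 mm in the fixture, save the block in its nest
- next_block: Bystander: second terminal block of the same kind, standing on the bench beyond the fixture; origin at the centre of its underside
- screwdriver: Bystander: screwdriver with red handle, 151 mm long, lying to the right of the fixture; origin under its middle
- multimeter: Bystander: multimeter 145 x 75 x 44 mm lying to the right; origin under its middle
- spool: Bystander: small solder spool, 48 mm diameter, 50 mm high, standing to the right, beyond the lever; origin at the centre of its underside

How it is judged:
By the outcome, as a careful person would: the job done as asked, in the order asked, and still so for the second after the job is handed in, with the robot touching nothing.
It also fails if it takes over 42 s, if anything falls off the work surface, if the arm or the gripper's body presses on something with over 40 N, if the wrist force passes 120 N, or if a joint passes its speed limit or range.

## Working session

There is one attempt and no reset: what is moved stays moved. The work goes in short steps, each a Python script; the robot and the scene stay as the last script left them, time stands still between calls to the robot, and variables do not carry over. Pictures are saved under pics/ and viewed, at most 10 in all, crops included, and the job is handed in when it is done.

```bash
mkdir -p pics; python3 - <<'E'
from workcell import r,optics
import cv2,numpy as np
for n in("top","side"):
    p,d=optics.get_image(n); np.savez(f"{n}.npz",p=p,d=d,**optics.camera_model(n))
    cv2.imwrite(f"pics/{n}0.png",p[:,:,::-1]); m=optics.camera_model(n); print(n,m)
    print((d>0).mean())
s=r.read_state();print(s['time_s'],s['eef_rot'],r.tip_extent)
E
```

```text
top {'K': array([[471.09441505,   0.        , 310.60794169],
       [  0.        , 471.09441505, 199.04420138],
       [  0.        ,   0.        ,   1.        ]]), 'R': array([[-0.01377698, -0.99986319,  0.0091541 ],
       [-0.99907336,  0.01339161, -0.04090329],
       [ 0.04077511, -0.00970914, -0.99912118]]), 't': array([-0.21024704,  0.6163111 ,  1.14783577])}
0.99596875
side {'K': array([[420.77000634,   0.        , 315.70868185],
       [  0.        , 420.77000634, 200.10041213],
       [  0.        ,   0.        ,   1.        ]]), 'R': array([[ 0.92176632, -0.38710924, -0.02221028],
       [-0.17108359, -0.35463627, -0.91921897],
       [ 0.34796158,  0.8511049 , -0.39311981]]), 't': array([-0.64447414,  0.1012784 ,  0.8558225 ])}
0.99586328125
0.1 [ 1.66139035e-01  9.86102095e-01 -6.57379848e-04 -2.18059685e-04] 0.025
```

View pics/top0.png

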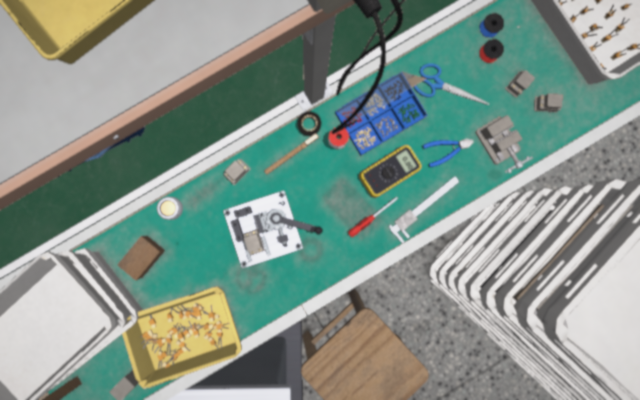

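View pics/side0.png

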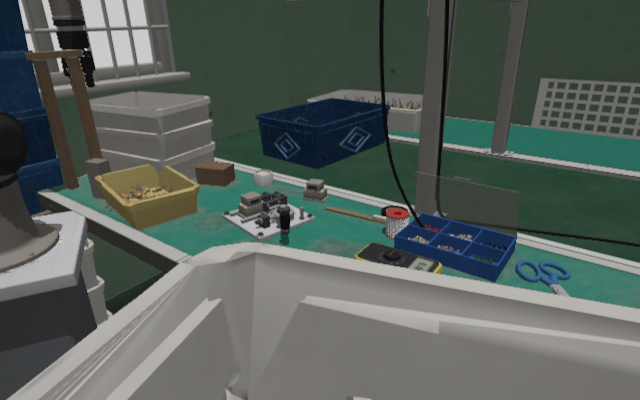

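```bash
cat > h.py <<'E'
import numpy as np,cv2
def ray_plane(px,m,z):
    px=np.atleast_2d(px).astype(float); d=np.c_[px,np.ones(len(px))]@np.linalg.inv(m['K']).T@m['R']
    c=-m['R'].T@m['t']; return c+d*((z-c[2])/d[:,2])[:,None]
E
python3 - <<'E'
from h import *
m=dict(np.load("top.npz")); p=m['p'];d=m['d']
hsv=cv2.cvtColor(p,cv2.COLOR_RGB2HSV)
notgreen=((hsv[...,1]<90)).astype(np.uint8); notgreen[:, :215]=0; notgreen[:,335:]=0; notgreen[:185]=0; notgreen[272:]=0
white=((hsv[...,1]<50)&(hsv[...,2]>170)).astype(np.uint8)*(notgreen)
n,l,s,c=cv2.connectedComponentsWithStats(white)
k=1+np.argmax(s[1:,4]); pts=np.argwhere(l==k)[:,::-1]
W=ray_plane(pts,m,0.01)[:,:2]
rc=cv2.minAreaRect((W*1000).astype(np.float32)); print(s[k],rc); print(cv2.boxPoints(rc))
big=cv2.resize(p[180:280,210:340],None,fx=6,fy=6,interpolation=cv2.INTER_CUBIC); cv2.imwrite("pics/topcrop.png",big[:,:,::-1])
v,u=np.mgrid[185:272:1,215:335:1]; 
uv=np.c_[u.ravel(),v.ravel()]; D=d[v.ravel(),u.ravel()]
X=(np.c_[uv,np.ones(len(uv))]@np.linalg.inv(m['K']).T*D[:,None]-m['t'])@m['R']
for lo,hi in((.05,.065),(.065,.09)):
    q=X[(X[:,2]>lo)&(X[:,2]<hi)]; print(lo,len(q),np.c_[q][:60:3].round(3).tolist())
E
```

```text
[ 225  191   78   76 2943] ((540.9940795898438, -99.71403503417969), (152.47891235351562, 159.539306640625), 17.266605377197266)
[[ 444.5133      -46.168552  ]
 [ 491.86755    -198.51807   ]
 [ 637.47485    -153.25952   ]
 [ 590.1206       -0.91000366]]
0.05 210 [[0.536, -0.225, 0.064], [0.529, -0.079, 0.059], [0.528, -0.086, 0.056], [0.526, -0.074, 0.057], [0.526, -0.081, 0.056], [0.526, -0.088, 0.057], [0.524, -0.069, 0.059], [0.524, -0.076, 0.059], [0.524, -0.084, 0.06], [0.524, -0.09, 0.059], [0.522, -0.065, 0.059], [0.521, -0.071, 0.055], [0.522, -0.079, 0.06], [0.521, -0.085, 0.056], [0.519, -0.059, 0.056], [0.519, -0.067, 0.061], [0.519, -0.074, 0.056], [0.519, -0.081, 0.059], [0.519, -0.088, 0.059], [0.517, -0.062, 0.057]]
0.065 56 [[0.545, -0.23, 0.067], [0.545, -0.237, 0.072], [0.543, -0.23, 0.073], [0.543, -0.237, 0.076], [0.541, -0.227, 0.071], [0.541, -0.234, 0.075], [0.541, -0.241, 0.07], [0.539, -0.23, 0.075], [0.539, -0.237, 0.077], [0.538, -0.244, 0.07], [0.536, -0.232, 0.077], [0.536, -0.239, 0.073], [0.534, -0.227, 0.073], [0.534, -0.234, 0.075], [0.534, -0.241, 0.073], [0.532, -0.229, 0.074], [0.531, -0.237, 0.072], [0.529, -0.23, 0.069], [0.529, -0.236, 0.074]]
```

View pics/topcrop.png

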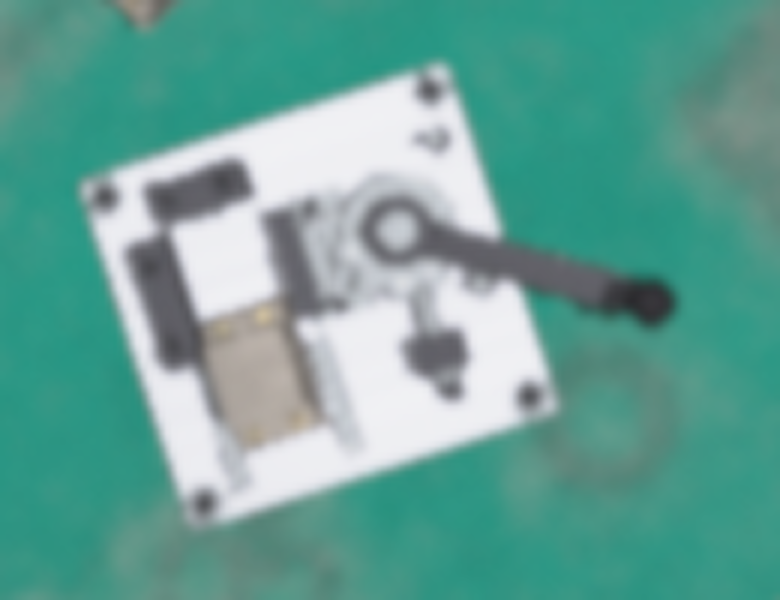

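```bash
python3 - <<'E'
from h import *
np.set_printoptions(linewidth=250,suppress=True)
H={}
for n in("top","side"):
    m=dict(np.load(n+".npz")); d=m['d']; v,u=np.mgrid[0:400,0:640]; uv=np.c_[u.ravel(),v.ravel()]; D=d.ravel()
    X=(np.c_[uv,np.ones(len(uv))]@np.linalg.inv(m['K']).T*D[:,None]-m['t'])@m['R']; X=X[D>0]
    for x,y,z in X:
        i=(int(np.floor(x*20)),int(np.floor(y*20)))
        if 0<=i[0]<17 and -10<=i[1]<14 and z<1.2: H[i]=max(H.get(i,-9),z)
print("rows x .80->0, cols y .65->-.5, cm")
for i in range(16,-1,-1): print("%.2f"%(i*.05),[int(100*H[(i,j)]) if (i,j) in H else '.' for j in range(13,-11,-1)])
E
```

```text
rows x .80->0, cols y .65->-.5, cm
0.80 ['.', '.', '.', 13, 12, '.', '.', '.', '.', 53, 59, 59, 59, 59, 53, 53, 53, 53, 64, 62, 54, 15, 15, 3]
0.75 ['.', '.', '.', 12, 12, '.', '.', '.', 10, 53, 53, 59, 59, 53, 53, 54, 53, 2, 2, 73, 72, 14, 3, 3]
0.70 [0, 0, 0, 0, 12, 12, 10, 12, 12, 53, 53, 53, 53, 53, 53, 53, 1, 1, 1, 66, 5, 4, 3, 3]
0.65 [0, 0, 0, 0, 0, 13, 12, 12, 0, 53, 53, 53, 53, 53, 5, 5, 1, 0, 0, 0, 3, 4, 4, 3]
0.60 [0, 0, 0, 0, 0, 0, 0, 0, 0, 53, 53, 53, 1, 0, 1, 1, 4, 3, 0, 0, 2, 3, 3, 0]
0.55 [-1, 0, 0, 0, 0, 0, 0, 0, 0, 53, 3, 3, 2, 0, 4, 4, 4, 4, 3, 0, 2, 2, 1, 1]
0.50 ['.', -1, 0, 0, 0, 0, 0, 22, 8, 5, 5, 0, 0, 0, 4, 6, 4, 4, 7, 0, 2, 1, 1, 0]
0.45 ['.', '.', 0, 0, 0, 0, 22, 22, 22, 5, 5, 5, 0, 0, 1, 6, 3, 3, 0, 0, 0, 0, 0, 0]
0.40 ['.', '.', 0, 0, 0, 22, 22, 15, 22, 22, 5, 0, 0, 7, 7, 1, 0, 0, 0, 0, 0, 0, 0, '.']
0.35 ['.', '.', '.', '.', 22, 22, 15, 15, 15, 22, 22, 7, 7, 7, 7, 0, 0, 0, 0, 0, 0, '.', '.', '.']
0.30 ['.', '.', '.', 22, 22, 15, 15, 15, 21, 22, 21, 3, 3, 2, 7, 0, 0, 0, 0, '.', '.', '.', -74, -74]
0.25 ['.', '.', '.', 22, 22, 15, 15, 21, 22, 21, 7, 3, 2, 3, 7, 7, 0, 0, '.', '.', -30, -30, -30, -74]
0.20 ['.', '.', 34, 46, 48, 21, 35, 22, 21, 10, 10, 7, 7, 7, 7, 0, '.', '.', '.', -31, -29, -30, -30, -30]
0.15 ['.', '.', 34, 35, 47, 31, 35, 35, 0, 10, 10, 7, 0, 0, 0, 0, 0, 0, -30, -30, -30, -30, -30, -30]
0.10 ['.', '.', '.', '.', 48, 33, 35, 35, 35, 0, 0, 0, 0, 23, 22, 0, 0, 0, -30, -29, -29, -30, -30, -30]
0.05 ['.', '.', '.', '.', '.', 0, 47, 47, 35, 0, 0, 0, 1, 25, 27, 25, 0, 0, -30, -30, -29, -30, -30, -29]
0.00 ['.', '.', '.', '.', '.', '.', 42, 45, 0, '.', 0, 0, '.', '.', 14, 10, 0, 0, -30, -30, -30, -30, -30, -29]
```

```bash
cat >> h.py <<'E'
YAW=np.radians(17.27); ex=np.array([np.cos(YAW),np.sin(YAW)]); ey=np.array([-ex[1],ex[0]])
O=np.array([.541,-.0997])+.031*ey
def W(x,y,z): return np.r_[O+x*ex+y*ey,z]   # fixture xy (m), world z
def down(a): return np.array([np.cos(a/2),np.sin(a/2),0,0])
def fx(p): q=np.asarray(p)[:2]-O; return np.round([q@ex*1e3,q@ey*1e3],1)
def wpix(px,m,pos,quat,z):
    from scipy.spatial.transform import Rotation as R
    px=np.atleast_2d(px).astype(float); K=m['K']; xy=(px-K[:2,2])/[K[0,0],K[1,1]]; th=np.linalg.norm(xy,axis=1,keepdims=True)
    d=np.c_[xy/np.maximum(th,1e-9)*np.sin(th),np.cos(th)]; T=m['tool_from_camera']; Q=R.from_quat(quat).as_matrix()
    d=d@T[:3,:3].T@Q.T; c=Q@T[:3,3]+pos; return c+d*((z-c[2])/d[:,2])[:,None]
E
python3 - <<'E'
from h import *
from workcell import r,optics,command_gripper
s=r.read_state(); p=np.array(s['eef_pos']); p[2]=.33
r.move_straight(p,speed=.2)
q=r.solve_ik(W(-.095,-.001,.2),down(YAW+np.pi)); print(q); q2=r.solve_ik(W(-.095,-.001,.2),down(YAW)); print(q2)
r.reach(W(-.095,-.001,.30),down(YAW+np.pi)); command_gripper(0.0)
r.move_straight(W(-.095,-.001,.15),speed=.2)
s=r.read_state(); im,d=optics.get_image("wrist"); m=optics.camera_model("wrist")
np.savez("w0.npz",p=im,d=d,pos=s['eef_pos'],quat=s['eef_rot'],**m)
cv2.imwrite("pics/w0.png",im[:,:,::-1]); print(s['time_s'],s['grip_width'],s['contact_force'],s['joint_positions'],m)
E
```

```text
[-3.90888293e-01  2.69419707e-01  1.79990258e+00 -4.44089210e-16
  1.07227036e+00 -2.26310298e+00]
[-3.90888293e-01  2.69419707e-01  1.79990258e+00 -4.44089210e-16
  1.07227036e+00  8.78489672e-01]
4.6167 -9.609198183662932e-05 [-1.11552239 -0.49935912  0.68372197] [-3.90870289e-01  3.36268581e-01  1.86543824e+00  1.65903129e-05
  9.38333580e-01 -2.26309494e+00] {'K': array([[309.70691629,   0.        , 320.99227898],
       [  0.        , 309.70691629, 202.15949192],
       [  0.        ,   0.        ,   1.        ]]), 'tool_from_camera': array([[-1.15597818e-03, -9.51160119e-01, -3.08695792e-01,
         8.01802972e-02],
       [ 9.99999068e-01, -1.32385407e-03,  3.34374779e-04,
         9.05159070e-04],
       [-7.26712135e-04, -3.08695118e-01,  9.51160762e-01,
        -1.18099060e-01],
       [ 0.00000000e+00,  0.00000000e+00,  0.00000000e+00,
         1.00000000e+00]])}
```

View pics/w0.png

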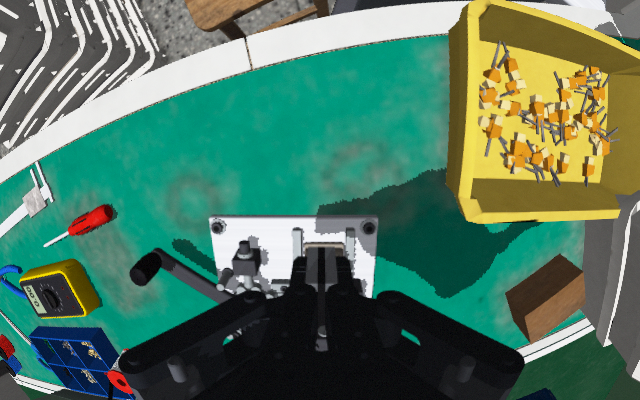

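```bash
python3 - <<'E'
from h import *
m=dict(np.load("w0.npz")); 
for px,z in(((209,216),.01),((377,215),.01),((297,228),.018),((350,228),.018),((323,247),.038),((147,262),.076)): print(px,fx(wpix(px,m,m['pos'],m['quat'],z)[0]))
c=m['p'][205:305,200:390]; cv2.imwrite("pics/w0c.png",cv2.resize(c,None,fx=4,fy=4,interpolation=cv2.INTER_CUBIC)[:,:,::-1])
E
```

```text
(209, 216) [ -77.  -105.2]
(377, 215) [-78.2  49.9]
(297, 228) [-69.2 -21.7]
(350, 228) [-69.1  25. ]
(323, 247) [-60.5   1.1]
(147, 262) [ -61.7 -140.1]
```

View pics/w0c.png

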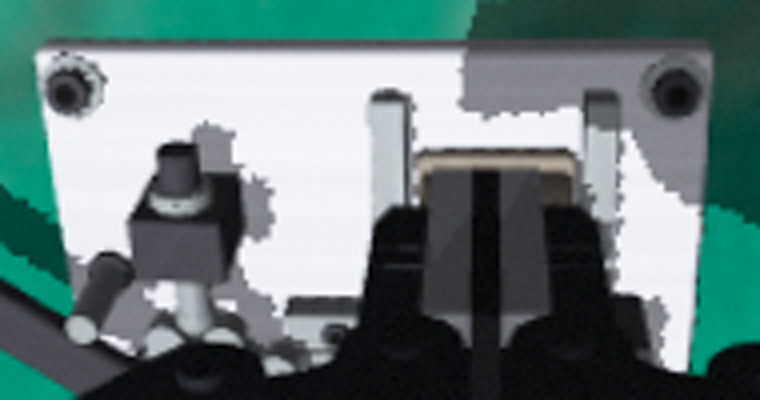

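```bash
python3 - <<'E'
from h import *
from workcell import r,optics
def st(t):
    s=r.read_state(); print(t,round(s['time_s'],2),fx(s['eef_pos']),round(s['eef_pos'][2],4),np.round(s['contact_force'],1))
print(r.move_straight(W(-.095,0,.047),speed=.1,max_force=8)); st('down')
print(r.move_straight(W(-.012,0,.047),speed=.03,max_force=13)); st('push')
r.hold(.2); st('hold')
E
```

```text
False
down 5.85 [-94.7  -0.2] 0.0475 [ 0.   1.  -0.5]
True
push 7.91 [-25.4   0.2] 0.0465 [-0.2  0.2  0.5]
hold 8.11 [-26.    0.6] 0.0461 [ 0.4  0.1 -0.1]
```

```bash
python3 - <<'E'
from h import *
from workcell import r,optics
def st(t):
    s=r.read_state(); print(t,round(s['time_s'],2),fx(s['eef_pos']),round(s['eef_pos'][2],4),np.round(s['contact_force'],1))
print(r.move_straight(W(-.012,0,.047),speed=.012,max_force=10)); st('push2')
r.move_straight(W(-.045,0,.047),speed=.1); r.move_straight(W(-.07,0,.15),speed=.25)
r.move_straight(W(-.12,-.01,.2),speed=.25)
p,d=optics.get_image("top"); q,_=optics.get_image("wrist"); st('back')
a=cv2.resize(p[180:280,210:340],(520,400),interpolation=cv2.INTER_CUBIC); b=cv2.resize(q[200:300,255:395][:, :],(280,200),interpolation=cv2.INTER_CUBIC)
c=np.zeros((400,800,3),np.uint8); c[:,:520]=a; c[:200,520:]=b; cv2.imwrite("pics/after.png",c[:,:,::-1])
E
```

```text
True
push2 8.58 [-25.3   0.8] 0.0459 [0.7 0.1 0.1]
back 10.03 [-119.8   -9.6] 0.1986 [ 0.2  0.4 -0.4]
```

View pics/after.png

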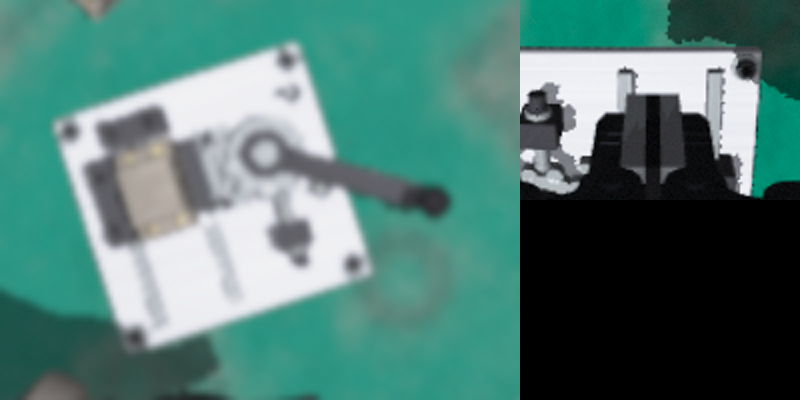

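```bash
python3 - <<'E'
from h import *
from workcell import r,optics
def st(t):
    s=r.read_state(); print(t,round(s['time_s'],2),fx(s['eef_pos']),round(s['eef_pos'][2],4),np.round(s['contact_force'],1))
r.move_straight(W(-.09,-.158,.16),speed=.25); r.move_straight(W(-.09,-.158,.070),speed=.15,max_force=8); st('down')
t0=np.arctan2(-87,-59)
G=lambda th,off: W(.015+.105*np.cos(t0+th)-off,-.072+.105*np.sin(t0+th),.070)
print(r.move_straight(G(0,.026),speed=.08,max_force=20)); st('near')
for th in (.2,.4,.6,.8,1.0,1.16):
    h=r.move_straight(G(th,.020),speed=.05,max_force=25); st((th,h))
    if h: break
else:
    print(r.move_straight(G(1.16,.010),speed=.02,max_force=12)); st('end')
E
```

```text
down 11.56 [ -89.5 -158.1] 0.071 [-0.1 -1.5  0.4]
False
near 11.96 [ -69.5 -158.9] 0.0704 [ 0.6 -0.6  0.1]
(0.2, False) 12.63 [ -45.6 -169.1] 0.0699 [-1.2 -0.5  1.1]
(0.4, False) 13.2 [ -25.2 -174.6] 0.0699 [0.4 0.5 0.1]
(0.6, False) 13.77 [  -4.6 -176.9] 0.0701 [-3.5 -1.7  2.9]
(0.8, False) 14.33 [  16.4 -174.6] 0.0698 [-0.  -0.4 -0.3]
(1.0, False) 14.9 [  36.7 -168.2] 0.07 [ 0.7 -0.1  0.7]
(1.16, False) 15.38 [  51.1 -160.7] 0.07 [-3.5 -1.9  1.2]
True
end 15.67 [  51.  -160.5] 0.0693 [-0.7 -0.5 -0.9]
```

```bash
python3 - <<'E'
from h import *
from workcell import r,optics
s=r.read_state()
r.move_straight(W(.02,-.17,.070),speed=.1); r.move_straight(W(-.0,-.18,.2),speed=.25); r.move_straight(W(-.15,-.10,.24),speed=.25)
p,d=optics.get_image("top"); m=optics.camera_model("top")
v,u=np.mgrid[180:280,210:350]; uv=np.c_[u.ravel(),v.ravel()]; D=d[v.ravel(),u.ravel()]
X=(np.c_[uv,np.ones(len(uv))]@np.linalg.inv(m['K']).T*D[:,None]-m['t'])@m['R']
f=np.c_[(X[:,:2]-O)@ex,(X[:,:2]-O)@ey]; k=(X[:,2]>.066)&(X[:,2]<.085)&(f[:,1]<-.12); print('grip',np.median(f[k],0),k.sum())
k=(X[:,2]>.05)&(X[:,2]<.066)&(f[:,1]>-.04); print('block top',f[k].mean(0),k.sum())
cv2.imwrite("pics/end.png",cv2.resize(p[180:280,210:340],(780,600),interpolation=cv2.INTER_CUBIC)[:,:,::-1])
print(r.read_state()['time_s'],r.read_state()['contact_force'])
E
```

```text
grip [ 0.0707657 -0.1595099] 55
block top [0.0143162  0.00049025] 207
17.7083 [-0.22161844  0.1101094  -0.87579303]
```

View pics/end.png

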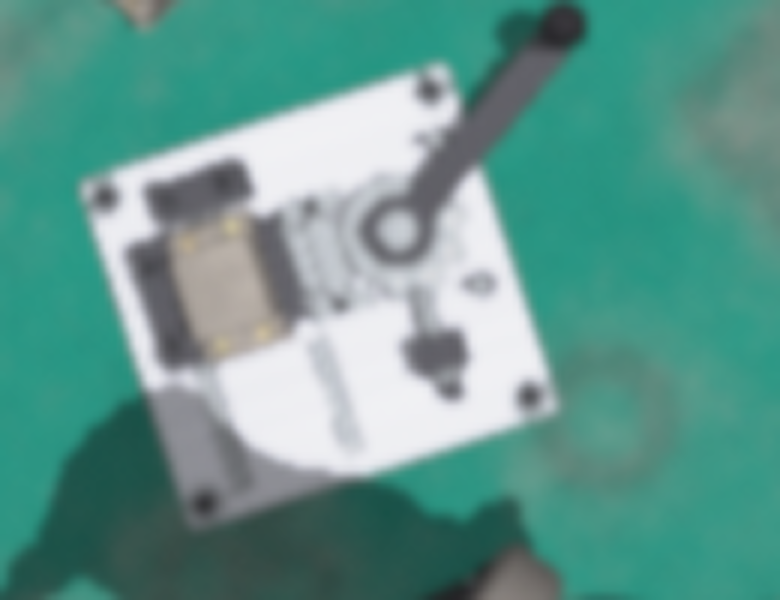

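The final view shows the grip (565,25) at fixture (+71, −160) mm, which is the second stop. The block (225,285) is home at x ≈ +14–15 mm, with the jaw closed against it. Handing in.

```bash
python3 -c "
from workcell import r
print(r.finish_job())"
```

```text
the job is handed in; nothing more can be done
None
```

The block is home against the end stop and the lever is at its second stop with the jaw closed on the block; I handed the job in at about 18 s (limit 42 s), with no verdict returned.

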